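# Stack the three parts trays, corner pins in sockets

## Robot

A 6-joint arm with a two-finger parallel gripper is mounted at the origin on a cart in front of the work surface, level with it; the furniture and walls round the work are solid. World frame = base frame: x ahead of the robot, y to its left, z up, the work surface at z = 0. Lengths are in m, angles in rad, forces in N, time in s.
With the tool pointing down it reaches from about 0.3 to 0.85 m from the base axis. Payload 4.2 kg.
Tool frame: the origin (TCP) lies midway between the tips of the shut fingers; the grasp point (between the pads) lies 19 mm behind it (manip.tcp_to_grasp is the distance from the TCP to the grasp point, in m); z points along the fingers, y is the line along which they close (so a half turn about z gives the same grasp; the last joint's range is limited). The gripper opens to 91 mm and grips with 3 to 60 N. Pads are 32 mm wide; open, the fingers measure 118 mm over their backs; the gripper's body (76 mm by 178 mm) begins 60 mm behind the grasp point.
Start: joints at [1.089, 0.32, 1.565, -0, 1.257, -0.02], TCP at [0.256, 0.515, 0.183] pointing down, gripper open.
Joint ranges: [-3.11, 3.11], [-0.84, 2.01], [0.21, 2.61], [-1.34, 4.49], [0.05, 2.63], [-2.56, 2.56]. Speed limits (rad/s): [2.57, 2.57, 3.14, 3.14, 3.14, 3.14].

## Interface

Orientations are given as a 3x3 rotation matrix whose columns are the frame's x, y, z axes.
In Python, from station import manip gives the robot as it stands.
- The arm moves only by the tool carry_out, never from a script. Its argument "commands" is a list of rows, each a list of 7 numbers: the opening, from 0 (shut) to 1 (fully open), then the shift along the tool's x, y, z in m, then the turn, a rotation vector about the tool's x, y, z in rad. In form: [[gripper, x, y, z, ax, ay, az], ...]. A call has 1 to 8 rows; each row shifts and turns the commanded pose from where the row before left it, along the tool's axes as they then stand; what a row does not reach is not made up. A row lasts 1/12 s, in which the tool goes at most 41.7 mm and 7.16 degrees, less where a joint would pass 70% of its speed; a pose out of reach is approached as far as the arm can. A call is refused whole if a number of a shift passes 0.0417 or a number of a turn 0.125, either way. A call with a gripper value outside its range is refused whole. The fingers move at their own pace and stop on an object; "squeeze" is the grip in N (left out, the last holds). Time passes only in rows, so rows that do not move let the fingers close. It gives the time, the measured TCP pose, the force, the opening and the grip force at its end, in the units of the state.
- manip.read_state(): the state, without advancing time (a new reading comes with each control period).
- manip.camera(name): name is "scene" or "top" or "wrist"; returns the picture (420x560x3 uint8, blue, green, red); there is no depth.
- manip.get_calibration(name): a dict with "K" (3x3 intrinsics, pixels), "rvec" (rotation vector, rad) and "tvec" (3), from world to camera coordinates, as OpenCV has them. Camera axes: x right, y down, z forward; pixel columns grow to the right and rows downward; lengths in m; the calibration is good to about 2 mm. A picture is of the moment at which its call begins: read the wrist's pose just before it. get_calibration takes no time and is no camera call; for the wrist camera it gives the pose at the moment of the call.
- manip.hand_in(): hands the job in; it is judged then, once.
The state is a dict: "clock": time; "joints": joint angles; "qvel": joint speeds; "tau": joint torques, N m; "tool_pos": TCP position; "orientation": TCP orientation; "ft_force": force on the tool from outside, world axes, zero at the start; "torque": the same for the moment, N m; "width": opening from 0.0 (shut) to 1.0 (fully open); "finger_force": force on a finger pad.
Only numpy, scipy, OpenCV 4.12 (cv2) and the standard library are available. Lean on these libraries where they do the work, as an engineer would, in place of code of your own. Each camera call takes 0.05 s, during which the arm holds its last target. There are 200 camera calls.

## Task

Stack the parts trays to clear the bench: lower the blue tray on to the grey one where it stands, so that all four corner pins drop into the sockets and it sits fully down, then lower the white tray on to the blue one in the same way. Don't drop the trays, leave the grey tray where it is with its two clamp screws inside, and don't disturb the other things on the bench.

Things in the scene. Friction and masses are not known exactly. Their poses are not given: they have to be found in the camera images.
- grey_tray_base (a point): Grey stacking parts tray, 101 x 141 x 66 mm (x, y, z), 0.6 kg, two loose clamp screws on its floor. All three trays are one moulding in three colours, symmetrical under a half turn. A 25 mm square column at each corner, centred at x +/-38, y +/-58 mm. Point: tray centre at the level of the pin tips (0 on the worktop); x across the grip rib, y along the rib and the long side, z up.
- blue_tray_base (a point): Blue tray, same shape, 0.25 kg, empty; point and axes as for grey. Under each column a round pin 10 mm long and 10 mm thick with a half-round nose; in each column top (66 mm above the pin tips) a socket 15 mm square, 14 mm deep. Seated, the shoulders round the pins rest on the columns below: 56 mm above the tray below (66 mm if the pins only stand on the column tops).
- blue_tray_grip (a point): Centre of the head of the blue tray's grip rib (12 mm thick along x, 60 mm along y, 24 mm high), 50 mm straight above its base point; same axes as the base point: x across the rib, y along it.
- white_tray_base (a point): White tray, same shape, 0.25 kg, empty; point and axes as for grey. Floor 10 to 14 mm and low walls up to 26 mm above the pin tips. A grip rib stands upright in the middle; its head is 12 mm thick along x, 60 mm long along y, from 38 to 62 mm above the pin tips, with room for fingers on both sides.
- white_tray_grip (a point): Centre of the head of the white tray's grip rib (12 mm thick along x, 60 mm along y, 24 mm high), 50 mm straight above its base point; same axes as the base point: x across the rib, y along it.
- blue_tray: The blue tray as a whole; same origin and axes as its base point.
- white_tray: The white tray as a whole; same origin and axes as its base point.
- clamp_screw_0: Chrome clamp screw, flanged, 27 mm across, 17 mm high, lying loose in the grey tray; origin at the centre of its underside. Below the next tray's floor when stacked.
- clamp_screw_1: Chrome clamp screw, flanged, 27 mm across, 17 mm high, lying loose in the grey tray; origin at the centre of its underside. Below the next tray's floor when stacked.
- timer: Bystander: white bench timer, 58 x 66 x 20 mm; origin at the centre of its underside.
- bottle_clear_1: Bystander, fixed: clear reagent bottle with a blue cap, 64 mm across, 131 mm high; origin at the centre of its underside.
- spare_coil: Bystander: tied coil of spare clear pump tube lying flat, 66 mm across, 21 mm high; origin at the centre of its underside.
- screwdriver: Bystander: screwdriver with a black handle lying flat, 178 mm long, 23 mm high; origin at the middle of its length.
- beaker_b: Large glass beaker with the pump's hoses hanging into it, fixed, about 110 mm across and 119 mm high, standing between the grey tray and the tray on the robot's right: carry trays clear over it. Origin at the centre of its underside.

How it is judged:
By the outcome, as a careful person would: the job done as asked, in the order asked, and still so for the second after the job is handed in, with the robot touching nothing.
It also fails if it takes over 58 s, if anything falls off the work surface, if the arm or the gripper's body presses on something with over 40 N, if the wrist force passes 120 N, or if a joint passes its speed limit or range.

## Working session

There is one attempt and no reset: what is moved stays moved. The work goes in short steps, Python scripts to look and compute and a tool call to move; the robot and the scene stay as the last step left them, time stands still between calls to the robot, and variables do not carry over. Pictures are saved under pics/ and viewed, at most 10 in all, crops included, and the job is handed in when it is done.

Besides the shell and the picture viewer there is one more tool, called after "Call:" as a command line: name --pt "numbers of a row" for each row, then --argument value for the rest. carry_out: Moves the arm, as the interface text tells. Its arguments: {"type":"object","properties":{"commands":{"type":"array","items":{"type":"array","items":{"type":"number"}}},"squeeze":{"type":"number"}},"required":["commands"]}

```bash
mkdir -p pics; ls
python3 - <<'E'
from station import manip
import cv2
for n in("scene","top"):
    cv2.imwrite(f"pics/{n}0.png",manip.camera(n))
    c=manip.get_calibration(n);print(n,c)
s=manip.read_state();print(s)
E
```

```text
pics
scene {'K': array([[492.4116727 ,   0.        , 276.80623551],
       [  0.        , 492.4116727 , 203.19235315],
       [  0.        ,   0.        ,   1.        ]]), 'rvec': array([ 2.14853248, -0.7034248 ,  0.34286267]), 'tvec': array([-0.36931978,  0.32941094,  1.19182438])}
top {'K': array([[518.95050083,   0.        , 284.20397694],
       [  0.        , 518.95050083, 201.935515  ],
       [  0.        ,   0.        ,   1.        ]]), 'rvec': array([ 2.20534559, -2.14263166,  0.11602948]), 'tvec': array([0.09688433, 0.56589971, 1.59309603])}
{'clock': 0.1, 'joints': array([ 1.08899968e+00,  3.20223712e-01,  1.56552889e+00, -2.42216177e-05,
        1.25737965e+00, -1.99935966e-02]), 'qvel': array([-0.00123938, -0.00319295, -0.00336052, -0.00099236,  0.00071719,
       -0.00042316]), 'tau': array([-9.70916881e-04, -4.13333595e+01, -2.32508665e+01,  7.27987709e-02,
        4.21586889e-02, -8.82965901e-05]), 'tool_pos': array([0.25597927, 0.51434077, 0.18271775]), 'orientation': array([[-8.95253914e-01,  4.45555775e-01, -6.92988274e-04],
       [ 4.45556314e-01,  8.95252859e-01, -1.37501353e-03],
       [ 7.75451574e-06, -1.53975154e-03, -9.99998815e-01]]), 'ft_force': array([-0.07412435,  0.39932592,  0.51408804]), 'torque': array([-0.03600315, -0.02547924, -0.04232646]), 'finger_force': 0.0, 'width': 1.0017094107008297}
```

View pics/scene0.png

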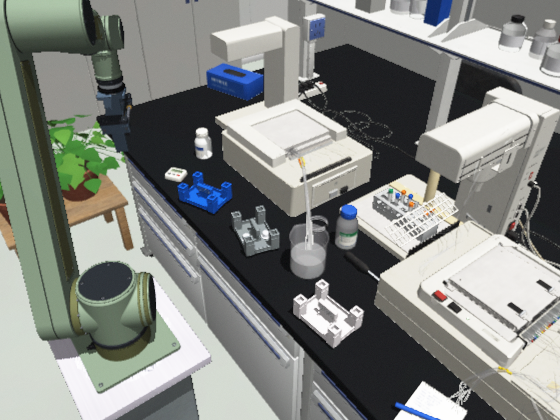

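View pics/top0.png

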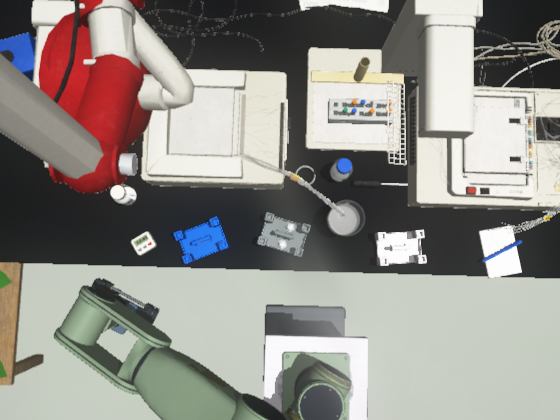

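The scene view shows the blue tray at (205,192), grey at (255,233), the beaker at (308,255) and white at (328,313). In the top view they are at about (201,240), (284,233) and (400,248). I'll enlarge the top view.

Run:
```python
import cv2,numpy as np
i=cv2.imread("pics/top0.png")
f=lambda a,b:cv2.resize(i[205:275,a:b],None,fx=7.5,fy=7.5,interpolation=cv2.INTER_CUBIC)[:300*2]
a=cv2.resize(i[207:272,170:250],None,fx=5,fy=5,interpolation=cv2.INTER_CUBIC)
b=cv2.resize(i[207:272,250:330],None,fx=5,fy=5,interpolation=cv2.INTER_CUBIC)
c=cv2.resize(i[215:275,365:445],None,fx=5,fy=5,interpolation=cv2.INTER_CUBIC)
o=np.zeros((600,800,3),np.uint8);o[:325,:400]=a;o[:325,400:]=b;o[325:,:400]=c[:275]
cv2.imwrite("pics/crop1.png",o)
```

```text
(no output)
```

View pics/crop1.png

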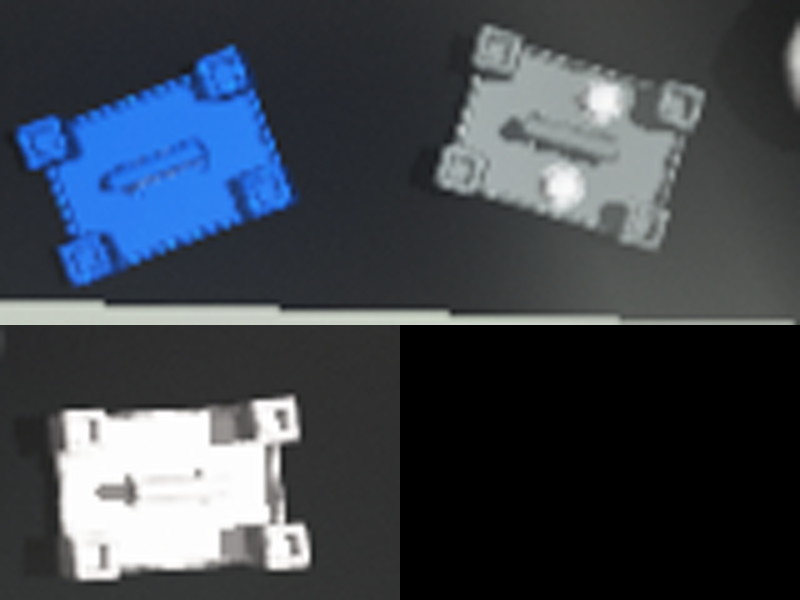

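The crop shows the column tops. Blue's are at crop (43,140), (222,72), (267,188) and (86,260), grey's at (497,48), (681,104), (643,224) and (461,168), and white's at about (82,430), (275,419), (287,547) and (95,558). I'll fit tray poses to these.

```bash
cat > h.py <<'E'
import numpy as np, cv2
from scipy.spatial.transform import Rotation as R
from station import manip
COL=np.array([[-38,58],[-38,-58],[38,-58],[38,58]])/1e3
def ray(c,px,z):
    px=np.array(px,float);K=c["K"];Rm=cv2.Rodrigues(np.array(c["rvec"]))[0];t=np.array(c["tvec"]).ravel()
    d=np.c_[px,np.ones(len(px))]@np.linalg.inv(K).T@Rm
    o=-Rm.T@t
    return (o+d*((z-o[2])/d[:,2])[:,None])[:,:2]
def proj(c,P): return cv2.projectPoints(np.array(P,float),np.array(c["rvec"]),np.array(c["tvec"]),c["K"],None)[0][:,0]
def fit(P,M=COL):
    """rigid 2d fit -> centre, yaw, residuals(mm)"""
    P=np.array(P);c=P.mean(0);A=M-M.mean(0);B=P-c
    th=np.arctan2((A[:,0]*B[:,1]-A[:,1]*B[:,0]).sum(),(A*B).sum())
    r=np.array([[np.cos(th),-np.sin(th)],[np.sin(th),np.cos(th)]])
    return c-r@M.mean(0),th,(B-A@r.T)*1e3
def tool():
    s=manip.read_state();return s["tool_pos"],s["orientation"],s
def go(p,yaw,z):
    """remaining shift (tool axes, m) and turn about tool z (rad) to put tool at p,z, tool y closing along yaw"""
    t,O,s=tool();d=np.array([p[0],p[1],z])-t
    y=O[:2,1];cur=np.arctan2(y[1],y[0]);dy=(yaw-cur+np.pi/2)%np.pi-np.pi/2
    tz=np.cross(O[:,2],[0,0,-1])@O
    print("clock %.2f pos %s shift(tool) %s turn z %.4f tilt %s joints %s"%(s["clock"],t.round(4),(d@O).round(4),-dy,tz.round(4),s["joints"].round(2)))
E
python3 - <<'E'
from h import *
c=manip.get_calibration("top")
for n,l,o in(("blue",[(43,140),(222,72),(267,188),(86,260)],(170,207)),("grey",[(97,48),(281,104),(243,224),(61,168)],(250,207)),("white",[(82,107),(275,94),(287,222),(95,233)],(365,215))):
    px=np.array(l)/5+o-.4
    q=ray(c,px,.066);print(n,fit(q)[0].round(4),fit(q)[1],fit(q)[2].round(1).tolist())
print(ray(c,[(344,220)],.119))
p,O,s=tool();w=manip.get_calibration("wrist");Rm=cv2.Rodrigues(np.array(w["rvec"]))[0]
print("cam in tool",O.T@(-Rm.T@np.array(w["tvec"]).ravel()-p),(O.T@Rm.T).round(3),w["K"])
E
```

```text
blue [0.4374 0.363 ] 0.40254163748268695 [[70.7, 29.6], [69.5, 29.9], [-69.7, -29.9], [-70.6, -29.6]]
grey [0.4621 0.1122] -0.26564914028666453 [[73.5, -19.8], [73.1, -20.5], [-73.4, 20.6], [-73.2, 19.7]]
white [ 0.4312 -0.2458] 0.07941902192462637 [[75.1, 7.9], [77.1, 6.2], [-75.8, -7.3], [-76.4, -6.8]]
[[ 0.50559784 -0.06344214]]
cam in tool [ 0.07026107  0.00055071 -0.20102589] [[-0.001 -0.969 -0.249]
 [ 1.    -0.001  0.   ]
 [-0.    -0.249  0.969]] [[299.25457173   0.         280.34872645]
 [  0.         299.25457173 209.16167044]
 [  0.           0.           1.        ]]
```

```bash
sed -i 's/^COL=.*/COL=np.array([[38,58],[38,-58],[-38,-58],[-38,58]])\/1e3/' h.py
python3 - <<'E'
from h import *
c=manip.get_calibration("top")
for n,l,o in(("blue",[(43,140),(222,72),(267,188),(86,260)],(170,207)),("grey",[(97,48),(281,104),(243,224),(61,168)],(250,207)),("white",[(82,107),(275,94),(287,222),(95,233)],(365,215))):
    px=np.array(l)/5+o-.4
    q=ray(c,px,.066);print(n,fit(q)[0].round(4),fit(q)[1],fit(q)[2].round(1).tolist())
go((.4374,.363),0.4025,.183)
E
```

```text
blue [0.4374 0.363 ] 0.40075621132703865 [[0.7, -0.2], [-0.3, 0.2], [0.3, -0.2], [-0.7, 0.1]]
grey [0.4621 0.1122] -0.2688053820696198 [[-0.0, 0.3], [-0.0, -0.5], [0.1, 0.5], [-0.1, -0.4]]
white [ 0.4312 -0.2458] 0.09469614254894385 [[0.2, 1.3], [0.5, -0.5], [-0.9, -0.8], [0.1, -0.1]]
clock 0.10 pos [0.256  0.5143 0.1827] shift(tool) [-2.298e-01 -5.470e-02 -2.000e-04] turn z 0.7065 tilt [-0.0015 -0.      0.    ] joints [ 1.09  0.32  1.57 -0.    1.26 -0.02]
```

Call:
carry_out --pt "0.6 -0.0383 -0.0091 0 0 0 0" --pt "0.6 -0.0383 -0.0091 0 0 0 0" --pt "0.6 -0.0383 -0.0091 0 0 0 0" --pt "0.6 -0.0383 -0.0091 0 0 0 0" --pt "0.6 -0.0383 -0.0091 0 0 0 0" --pt "0.6 -0.0383 -0.0091 0 0 0 0" --pt "0.6 0 0 0 0 0 0.12" --pt "0.6 0 0 0 0 0 0.12"

```text
clock: 0.77
tool_pos: [0.4392, 0.3615, 0.1829]
orientation: [[-0.757, 0.653, -0.001], [0.653, 0.757, -0.001], [0.0, -0.001, -1.0]]
ft_force: [-0.3, 0.4, -1.3]
width: 0.601
finger_force: 0.0
```

Call:
carry_out --pt "0.6 0 0 0 0 0 0.12" --pt "0.6 0 0 0 0 0 0.12" --pt "0.6 0 0 0 0 0 0.12" --pt "0.6 0 0 0 0 0 0.1065" --pt "0.6 0 0 0 0 0 0" --pt "0.6 0 0 0 0 0 0"

```text
clock: 1.27
tool_pos: [0.4374, 0.3633, 0.1831]
orientation: [[-0.394, 0.919, -0.001], [0.919, 0.394, -0.0], [-0.0, -0.001, -1.0]]
ft_force: [-0.5, -0.3, -1.0]
width: 0.604
finger_force: 0.0
```

Run:
```python
from h import *
import pickle
go((.4374,.363),0.4008,.183)
c=manip.get_calibration("wrist");i=manip.camera("wrist");cv2.imwrite("pics/w1.png",i);pickle.dump(c,open("w1.pkl","wb"))
r=np.array([[np.cos(.4008),-np.sin(.4008)],[np.sin(.4008),np.cos(.4008)]])
print(proj(c,np.c_[COL@r.T+[.4374,.363],[.066]*4]).round(0))
```

```text
clock 1.27 pos [0.4374 0.3633 0.1831] shift(tool) [-0.0003 -0.0001  0.0001] turn z 0.0045 tilt [-0.0007  0.0002  0.    ] joints [0.67 0.31 1.58 0.   1.25 0.27]
[[317. 145.]
 [313. 250.]
 [246. 249.]
 [244. 145.]]
```

View pics/w1.png

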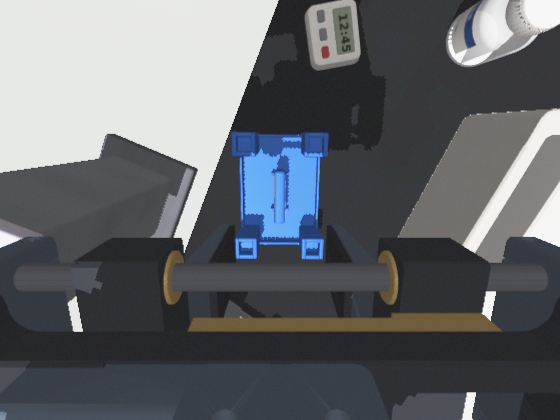

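The wrist view shows the blue tray's columns at about (245,143), (315,143), (312,246) and (247,247). The prediction was about 2 px off, along the tool's x only. Next I'll look at grey from the same height, so that systematic errors cancel.

Run:
```python
from h import *
go((.4621,.1122),-.2688,.183)
```

```text
clock 1.32 pos [0.4374 0.3634 0.1832] shift(tool) [-0.2406 -0.0763  0.0003] turn z 0.6739 tilt [-0.0006  0.0001  0.    ] joints [0.67 0.31 1.58 0.   1.25 0.27]
```

Call:
carry_out --pt "0.6 -0.0344 -0.0109 0 0 0 0" --pt "0.6 -0.0344 -0.0109 0 0 0 0" --pt "0.6 -0.0344 -0.0109 0 0 0 0" --pt "0.6 -0.0344 -0.0109 0 0 0 0" --pt "0.6 -0.0344 -0.0109 0 0 0 0" --pt "0.6 -0.0344 -0.0109 0 0 0 0" --pt "0.6 -0.0344 -0.0109 0 0 0 0" --pt "0.6 0 0 0 0 0 0.12"

```text
clock: 1.98
tool_pos: [0.4616, 0.1067, 0.1835]
orientation: [[-0.276, 0.961, -0.0], [0.961, 0.276, -0.003], [-0.003, -0.001, -1.0]]
ft_force: [-0.1, 0.9, -0.8]
width: 0.604
finger_force: 0.0
```

Call:
carry_out --pt "0.6 0 0 0 0 0 0.12" --pt "0.6 0 0 0 0 0 0.12" --pt "0.6 0 0 0 0 0 0.12" --pt "0.6 0 0 0 0 0 0.12" --pt "0.6 0 0 0 0 0 0.074" --pt "0.6 0 0 0 0 0 0" --pt "0.6 0 0 0 0 0 0"

```text
clock: 2.57
tool_pos: [0.4617, 0.1121, 0.1834]
orientation: [[0.265, 0.964, -0.0], [0.964, -0.265, 0.0], [0.0, -0.0, -1.0]]
ft_force: [0.0, -0.1, -1.0]
width: 0.598
finger_force: 0.0
```

Run:
```python
from h import *
import pickle
go((.4621,.1122),-.2688,.183)
c=manip.get_calibration("wrist");i=manip.camera("wrist");cv2.imwrite("pics/w2.png",i);pickle.dump(c,open("w2.pkl","wb"))
j=cv2.imread("pics/w1.png")
f=lambda k:cv2.resize(k[125:271,230:330],None,fx=4,fy=4,interpolation=cv2.INTER_CUBIC)
cv2.imwrite("pics/crop2.png",np.hstack([f(j),f(i)]))
```

```text
clock 2.57 pos [0.4617 0.1121 0.1834] shift(tool) [0.0003 0.0004 0.0004] turn z 0.0006 tilt [-0.0001 -0.      0.    ] joints [0.21 0.16 1.78 0.   1.2  0.48]
```

View pics/crop2.png

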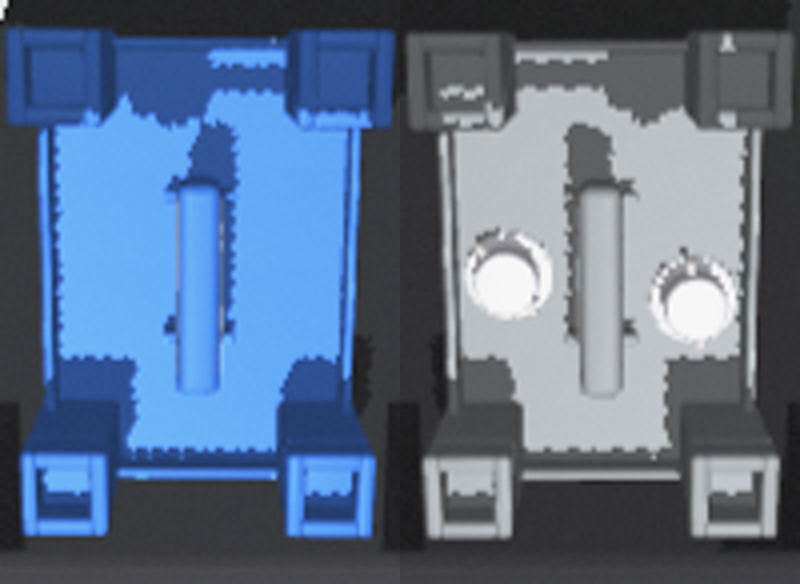

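Blue and grey look almost identical from matched poses. The outer corners in the crop are blue (8,28), (393,28), (376,537) and (22,537), and grey (minus 400) (8,32), (392,32), (379,539) and (24,539). I'll fit both.

Run:
```python
from h import *
import pickle
M=np.array([[-50.5,70.5],[50.5,70.5],[50.5,-70.5],[-50.5,-70.5]])/1e3
for n,f,l in(("blue","w1",[(8,28),(393,28),(376,537),(22,537)]),("grey","w2",[(8,32),(392,32),(379,539),(24,539)])):
    q=ray(pickle.load(open(f+".pkl","rb")),np.array(l)/4+[230,125]-.4,.066)
    p,t,r=fit(q,M);print(n,p.round(4),round(t,4),r.round(1).tolist())
    if n=="blue":go(p,t,.183)
```

```text
blue [0.4364 0.3637] 0.4022 [[1.0, 0.4], [-0.9, -0.2], [0.1, 0.1], [-0.2, -0.3]]
clock 2.62 pos [0.4617 0.1121 0.1834] shift(tool) [ 0.2359 -0.0911  0.0004] turn z -0.6708 tilt [-0. -0. -0.] joints [0.21 0.16 1.78 0.   1.2  0.48]
grey [0.4607 0.1122] -0.2673 [[0.9, -0.2], [-1.1, 0.2], [0.5, -0.2], [-0.3, 0.2]]
```

Call:
carry_out --pt "0.6 0.0337 -0.013 0 0 0 0" --pt "0.6 0.0337 -0.013 0 0 0 0" --pt "0.6 0.0337 -0.013 0 0 0 0" --pt "0.6 0.0337 -0.013 0 0 0 0" --pt "0.6 0.0337 -0.013 0 0 0 0" --pt "0.6 0.0337 -0.013 0 0 0 0" --pt "0.6 0.0337 -0.0131 0 0 0 0" --pt "0.6 0 0 0 0 0 -0.12"

```text
clock: 3.28
tool_pos: [0.4365, 0.3699, 0.183]
orientation: [[0.143, 0.99, 0.0], [0.99, -0.143, 0.004], [0.004, -0.0, -1.0]]
ft_force: [0.5, -0.2, -0.2]
width: 0.606
finger_force: 0.0
```

Call:
carry_out --pt "0.6 0 0 0 0 0 -0.12" --pt "0.6 0 0 0 0 0 -0.12" --pt "0.6 0 0 0 0 0 -0.12" --pt "0.6 0 0 0 0 0 -0.12" --pt "0.6 0 0 0.02 0 0 -0.0708" --pt "0.6 0 0 0.03 0 0 0" --pt "0.6 0 0 0.03 0 0 0" --pt "0.6 0 0 0 0 0 0"

```text
clock: 3.95
tool_pos: [0.4337, 0.361, 0.098]
orientation: [[-0.391, 0.92, -0.009], [0.921, 0.391, -0.007], [-0.003, -0.011, -1.0]]
ft_force: [-1.4, 0.1, -1.4]
width: 0.602
finger_force: 0.0
```

Run:
```python
from h import *
go((.4364,.3637),.4022,.031)
```

```text
clock 3.95 pos [0.4337 0.361  0.098 ] shift(tool) [0.0016 0.0043 0.067 ] turn z -0.0008 tilt [-0.0112  0.0032  0.    ] joints [ 0.67  0.38  1.71 -0.    1.07  0.27]
```

Call:
carry_out --pt "0.6 0 0 0 0 0 0" --pt "0.6 0 0 0.02 0 0 0" --pt "0.6 0 0 0.02 0 0 0" --pt "0.6 0 0 0.01 0 0 0" --pt "0.6 0 0 0 0 0 0" --pt "0.6 0 0 0 0 0 0" --pt "0.6 0 0 0 0 0 0"

```text
clock: 4.53
tool_pos: [0.4384, 0.3647, 0.0552]
orientation: [[-0.389, 0.921, 0.002], [0.921, 0.389, 0.002], [0.001, 0.003, -1.0]]
ft_force: [-0.2, -0.1, 0.7]
width: 0.598
finger_force: 0.0
```

Run:
```python
from h import *
go((.4364,.3637),.4022,.031)
```

```text
clock 4.53 pos [0.4384 0.3647 0.0552] shift(tool) [-0.0001 -0.0022  0.0242] turn z -0.0027 tilt [ 0.0031 -0.0009 -0.    ] joints [0.67 0.42 1.76 0.   0.96 0.27]
```

Call:
carry_out --pt "0.6 0 0 0.012 0 0 0" --pt "0.6 0 0 0.011 0 0 0" --pt "0.6 0 0 0 0 0 0" --pt "0.6 0 0 0 0 0 0" --pt "0.6 0 0 0 0 0 0" --pt "0.6 0 0 0 0 0 0"

```text
clock: 5.03
tool_pos: [0.4377, 0.3641, 0.0311]
orientation: [[-0.389, 0.921, 0.001], [0.921, 0.389, 0.001], [0.0, 0.001, -1.0]]
ft_force: [-0.4, 0.9, 0.2]
width: 0.598
finger_force: 0.0
```

Run:
```python
from h import *
go((.4364,.3637),.4022,.031)
```

```text
clock 5.03 pos [0.4377 0.3641 0.0311] shift(tool) [ 0.0001 -0.0013  0.0001] turn z -0.0029 tilt [ 0.0012 -0.0004  0.    ] joints [0.67 0.45 1.79 0.   0.91 0.27]
```

Call:
carry_out --pt "0.3 0 -0.001 0 0 0 0" --pt "0 0 0 0 0 0 0" --pt "0 0 0 0 0 0 0" --pt "0 0 0 0 0 0 0" --pt "0 0 0 0 0 0 0" --pt "0 0 0 0 0 0 0" --pt "0 0 0 0 0 0 0" --squeeze 30

```text
clock: 5.62
tool_pos: [0.4362, 0.3633, 0.0305]
orientation: [[-0.389, 0.921, -0.0], [0.921, 0.389, -0.0], [0.0, -0.0, -1.0]]
ft_force: [-0.9, 0.2, 0.8]
width: 0.12
finger_force: 26.5
```

Run:
```python
from h import *
go((.4364,.3637),.4022,.031);print(tool()[2]["width"],tool()[2]["finger_force"],tool()[2]["ft_force"])
```

```text
clock 5.62 pos [0.4362 0.3633 0.0305] shift(tool) [ 0.0003  0.0003 -0.0005] turn z -0.0030 tilt [-0.0003 -0.     -0.    ] joints [0.67 0.45 1.79 0.   0.9  0.27]
0.11990892156900039 26.516141295433044 [-0.9143033   0.16785562  0.76866294]
```

Call:
carry_out --pt "0 0 0 -0.01 0 0 0" --pt "0 0 0 -0.02 0 0 0" --pt "0 0 0 -0.025 0 0 0" --pt "0 0 0 -0.025 0 0 0" --pt "0 0 0 -0.02 0 0 0" --pt "0 0 0 -0.01 0 0 0" --pt "0 0 0 0 0 0 0" --pt "0 0 0 0 0 0 0"

```text
clock: 6.28
tool_pos: [0.436, 0.3631, 0.1402]
orientation: [[-0.389, 0.921, -0.0], [0.921, 0.389, -0.0], [-0.0, -0.0, -1.0]]
ft_force: [-0.0, -0.4, -2.7]
width: 0.116
finger_force: 30.0
```

Run:
```python
from h import *
go((.4607,.1122),-.2673,.14);print(tool()[2]["width"],tool()[2]["finger_force"],tool()[2]["ft_force"])
```

```text
clock 6.28 pos [0.436  0.3631 0.1402] shift(tool) [-0.2408 -0.0748  0.0003] turn z 0.6666 tilt [-0.0003  0.0001  0.    ] joints [ 0.67  0.34  1.65 -0.    1.15  0.27]
0.1155057348166488 29.998759031295776 [-0.00998618 -0.39375031 -2.72283255]
```

Call:
carry_out --pt "0 -0.02 -0.0062 0 0 0 0" --pt "0 -0.032 -0.01 0 0 0 0" --pt "0 -0.035 -0.0108 0 0 0 0" --pt "0 -0.035 -0.0108 0 0 0 0" --pt "0 -0.035 -0.0108 0 0 0 0" --pt "0 -0.035 -0.0108 0 0 0 0" --pt "0 -0.032 -0.01 0 0 0 0" --pt "0 -0.017 -0.0054 0 0 0 0"

```text
clock: 6.95
tool_pos: [0.4594, 0.1087, 0.1386]
orientation: [[-0.387, 0.922, -0.004], [0.922, 0.387, -0.002], [-0.001, -0.005, -1.0]]
ft_force: [0.3, 0.3, -3.2]
width: 0.11
finger_force: 30.0
```

Call:
carry_out --pt "0 0 0 0 0 0 0.1" --pt "0 0 0 0 0 0 0.12" --pt "0 0 0 0 0 0 0.12" --pt "0 0 0 0 0 0 0.12" --pt "0 0 0 0 0 0 0.12" --pt "0 0 0 0 0 0 0.0866" --pt "0 0 0 0 0 0 0" --pt "0 0 0 0 0 0 0"

```text
clock: 7.62
tool_pos: [0.46, 0.112, 0.1391]
orientation: [[0.262, 0.965, -0.003], [0.965, -0.262, -0.001], [-0.001, -0.003, -1.0]]
ft_force: [0.3, 0.8, -2.8]
width: 0.11
finger_force: 30.0
```

Run:
```python
from h import *
go((.4607,.1122),-.2673,.1);i=manip.camera("wrist");cv2.imwrite("pics/w3.png",i);
c=manip.get_calibration("wrist")
t,O,s=tool()
M=np.array([[-50.5,70.5],[50.5,70.5],[50.5,-70.5],[-50.5,-70.5]])/1e3
P=t-O[:,2]*0+ (np.c_[M[:,1],M[:,0],[-.035]*4])@O.T
print(proj(c,P).round(1)); go((.4607,.1122),-.2673,.1)
```

```text
clock 7.62 pos [0.46   0.112  0.1391] shift(tool) [0.0004 0.0007 0.0391] turn z 0.0024 tilt [-0.0028  0.0014  0.    ] joints [0.21 0.2  1.85 0.   1.09 0.48]
[[187.2 132.2]
 [375.2 132.1]
 [358.4 354.7]
 [203.9 354.9]]
clock 7.67 pos [0.4603 0.1121 0.1393] shift(tool) [0.0003 0.0005 0.0393] turn z 0.0021 tilt [-0.0022  0.0011 -0.    ] joints [0.21 0.2  1.85 0.   1.09 0.48]
```

View pics/w3.png

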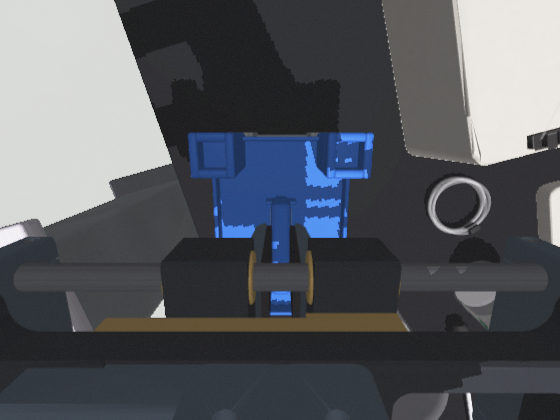

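The tray in hand lies where predicted, with far corners at (189,133) and (373,132). I'll lower it now.

Call:
carry_out --pt "0 0 0.0004 0.012 0 0 0" --pt "0 0 0 0.015 0 0 0" --pt "0 0 0 0.01 0 0 0" --pt "0 0 0 0 0 0 0" --pt "0 0 0 0 0 0 0" --pt "0 0 0 0 0 0 0" --pt "0 0 0 0 0 0 0"

```text
clock: 8.25
tool_pos: [0.4621, 0.1123, 0.1042]
orientation: [[0.264, 0.965, 0.002], [0.965, -0.264, 0.0], [0.001, 0.001, -1.0]]
ft_force: [0.0, 0.6, -2.3]
width: 0.111
finger_force: 30.0
```

Run:
```python
from h import *
go((.4607,.1122),-.2673,.0865);print(tool()[2]["ft_force"],tool()[2]["torque"])
```

```text
clock 8.25 pos [0.4621 0.1123 0.1042] shift(tool) [-0.0005 -0.0014  0.0177] turn z 0.0005 tilt [ 0.0014 -0.0008  0.    ] joints [0.21 0.23 1.91 0.   1.   0.48]
[ 0.02938728  0.55261671 -2.30843574] [-0.10506819  0.05755595  0.0097349 ]
```

Call:
carry_out --pt "0 0 0 0 0 0 0" --pt "0 0 -0.0003 0.003 0 0 0" --pt "0 0 0 0.003 0 0 0" --pt "0 0 0 0.003 0 0 0" --pt "0 0 0 0.003 0 0 0" --pt "0 0 0 0 0 0 0" --pt "0 0 0 0 0 0 0"

```text
clock: 8.83
tool_pos: [0.461, 0.1122, 0.0911]
orientation: [[0.264, 0.964, -0.001], [0.964, -0.264, -0.0], [-0.0, -0.001, -1.0]]
ft_force: [0.5, -0.5, -2.0]
width: 0.112
finger_force: 30.0
```

Run:
```python
from h import *
go((.4607,.1122),-.2673,.0865);print(tool()[2]["ft_force"],tool()[2]["torque"])
```

```text
clock 8.83 pos [0.461  0.1122 0.0911] shift(tool) [-0.0001 -0.0003  0.0046] turn z -0.0000 tilt [-0.0006  0.0002 -0.    ] joints [0.21 0.25 1.92 0.   0.97 0.48]
[ 0.49202629 -0.54415377 -2.04353823] [-0.0843831   0.08853108 -0.04013709]
```

The TCP is below the 96.5 mm pin-contact height with no contact force, so the pins are entering the sockets.

Call:
carry_out --pt "0 0 0 0.002 0 0 0" --pt "0 0 0 0.002 0 0 0" --pt "0 0 0 0.001 0 0 0" --pt "0 0 0 0 0 0 0" --pt "0 0 0 0 0 0 0" --pt "0 0 0 0 0 0 0"

```text
clock: 9.33
tool_pos: [0.4612, 0.1122, 0.0864]
orientation: [[0.264, 0.964, -0.0], [0.964, -0.264, 0.0], [0.0, -0.0, -1.0]]
ft_force: [0.5, 0.3, -1.7]
width: 0.112
finger_force: 30.0
```

Run:
```python
from h import *
go((.4607,.1122),-.2673,.0865);print(tool()[2]["ft_force"],tool()[2]["torque"])
```

```text
clock 9.33 pos [0.4612 0.1122 0.0864] shift(tool) [-0.0001 -0.0004 -0.0001] turn z -0.0000 tilt [-0.0001 -0.0001  0.    ] joints [0.21 0.25 1.93 0.   0.96 0.48]
[ 0.45925945  0.33988401 -1.73545446] [-0.10709672  0.0456176   0.01311764]
```

Call:
carry_out --pt "0 0 0 0.001 0 0 0" --pt "0 0 0 0 0 0 0" --pt "0 0 0 0 0 0 0" --pt "0 0 0 0 0 0 0"

```text
clock: 9.67
tool_pos: [0.4615, 0.1123, 0.0861]
orientation: [[0.264, 0.964, 0.001], [0.964, -0.264, 0.0], [0.0, 0.001, -1.0]]
ft_force: [-2.3, -1.0, 5.0]
width: 0.114
finger_force: 30.0
```

Contact comes at the seated height. I'll release and rise.

Call:
carry_out --pt "0.25 0 0 0 0 0 0" --pt "0.5 0 0 0 0 0 0" --pt "0.6 0 0 0 0 0 0" --pt "0.6 0 0 0 0 0 0" --pt "0.6 0 0 -0.02 0 0 0" --pt "0.6 0 0 -0.04 0 0 0" --pt "0.6 0 0 -0.04 0 0 0" --pt "0.6 0 0 -0.04 0 0 0"

```text
clock: 10.33
tool_pos: [0.4606, 0.1121, 0.2267]
orientation: [[0.264, 0.964, -0.001], [0.964, -0.264, -0.0], [-0.0, -0.001, -1.0]]
ft_force: [0.7, 0.4, -0.3]
width: 0.593
finger_force: 0.0
```

Call:
carry_out --pt "0.6 0 0 -0.013 0 0 0" --pt "0.6 0 0 0 0 0 0" --pt "0.6 0 0 0 0 0 0" --pt "0.6 0 0 0 0 0 0"

```text
clock: 10.67
tool_pos: [0.4602, 0.112, 0.2369]
orientation: [[0.264, 0.964, -0.003], [0.964, -0.264, -0.001], [-0.001, -0.003, -1.0]]
ft_force: [-0.2, -0.0, -0.7]
width: 0.6
finger_force: 0.0
```

Run:
```python
from h import *
import pickle
go((.4312,-.2458),.0947,.183)
c=manip.get_calibration("wrist");i=manip.camera("wrist");cv2.imwrite("pics/w4.png",i);pickle.dump(c,open("w4.pkl","wb"))
cv2.imwrite("pics/scene4.png",manip.camera("scene"))
M=np.array([[-50.5,70.5],[50.5,70.5],[50.5,-70.5],[-50.5,-70.5]])/1e3
th=-.2673;r=np.array([[np.cos(th),-np.sin(th)],[np.sin(th),np.cos(th)]])
P=M@r.T+[.4607,.1122]
print(proj(c,np.c_[P,[.122]*4]).round(1))
f=cv2.resize(i[115:265,220:345],None,fx=4,fy=4,interpolation=cv2.INTER_CUBIC)
s=cv2.imread("pics/scene4.png")[170:290,210:300]
o=np.zeros((600,800,3),np.uint8);o[:,:500]=f;o[:400,500:]=cv2.resize(s,(300,400),interpolation=cv2.INTER_CUBIC)
cv2.imwrite("pics/crop4.png",o)
```

```text
clock 10.67 pos [0.4602 0.112  0.2369] shift(tool) [-0.3527  0.0667  0.0542] turn z -0.3620 tilt [-0.0027  0.0014 -0.    ] joints [0.21 0.13 1.68 0.   1.33 0.48]
[[232.  132. ]
 [330.8 131.9]
 [325.7 259.8]
 [237.  259.8]]
```

View pics/crop4.png

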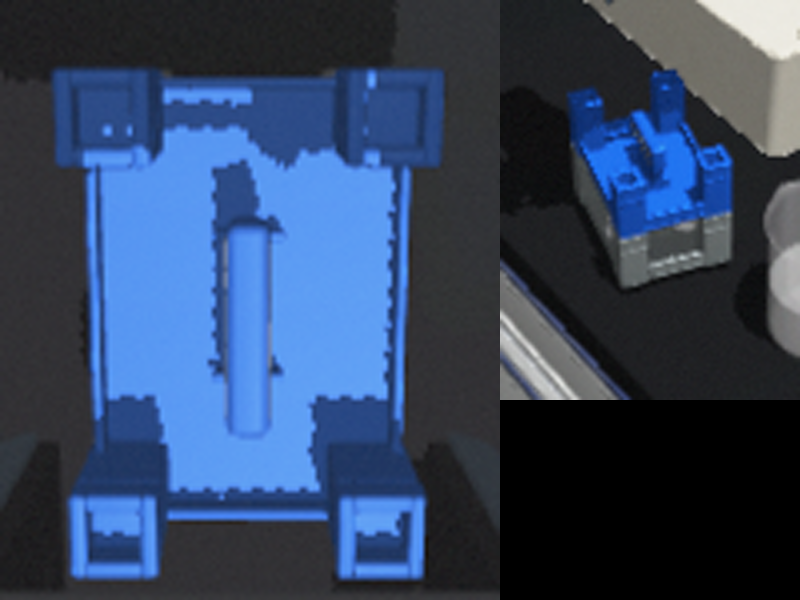

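Blue sits flush on grey, with crop corners at (52,70), (442,70), (425,580) and (70,579). Next I'll find how high the hoses run over the beaker and plan the way to white.

Run:
```python
from h import *
import pickle
M=np.array([[-50.5,70.5],[50.5,70.5],[50.5,-70.5],[-50.5,-70.5]])/1e3
q=ray(pickle.load(open("w4.pkl","rb")),np.array([(52,70),(442,70),(425,580),(70,579)])/4+[220,115]-.4,.122)
p,t,r=fit(q,M);print(p.round(4),round(t,4),r.round(1).tolist())
T,S=manip.get_calibration("top"),manip.get_calibration("scene")
Pm=lambda c:c["K"]@np.c_[cv2.Rodrigues(c["rvec"])[0],c["tvec"]]
for a,b in(((295,179),(302,161)),):
    X=cv2.triangulatePoints(Pm(T),Pm(S),np.array(a,float),np.array(b,float));print((X[:3]/X[3]).ravel())
go((.4312,-.2458),.0947,.237)
print("via",);go((.38,-.06),.0947,.237)
a=cv2.resize(cv2.imread("pics/top0.png")[140:245,235:375],(800,600),interpolation=cv2.INTER_CUBIC)
b=cv2.resize(cv2.imread("pics/scene0.png")[145:285,265:365],(428,600),interpolation=cv2.INTER_CUBIC)
cv2.imwrite("pics/crop5.png",np.hstack([cv2.resize(a,(372,279)),b[:279*0+600][:279]] ) if 0 else np.hstack([np.vstack([cv2.resize(a,(372,279)),np.zeros((321,372,3),np.uint8)]),b]))
```

```text
[0.4608 0.1123] -0.2671 [[0.5, -0.4], [-0.8, -0.1], [0.1, 0.1], [0.2, 0.4]]
[0.60735574 0.08603441 0.23287158]
clock 10.77 pos [0.4601 0.112  0.2365] shift(tool) [-3.527e-01  6.660e-02 -1.000e-04] turn z -0.3621 tilt [-0.0035  0.0018  0.    ] joints [0.21 0.13 1.68 0.   1.33 0.48]
via
clock 10.77 pos [0.4601 0.112  0.2365] shift(tool) [-0.187  -0.0318 -0.    ] turn z -0.3621 tilt [-0.0035  0.0018  0.    ] joints [0.21 0.13 1.68 0.   1.33 0.48]
```

View pics/crop5.png

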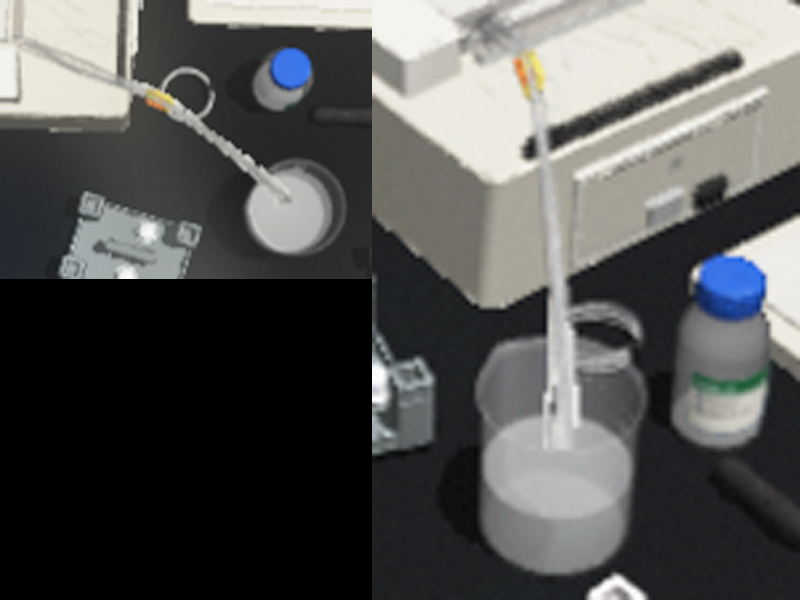

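Only the hose above the beaker is high, running from (0.607, 0.086, 0.233) down into it. A route at x≈0.38 and TCP height 0.24 clears both.

Call:
carry_out --pt "0.6 -0.0374 -0.0064 0 0 0 0" --pt "0.6 -0.0374 -0.0064 0 0 0 0" --pt "0.6 -0.0374 -0.0064 0 0 0 0" --pt "0.6 -0.0374 -0.0064 0 0 0 0" --pt "0.6 -0.0374 -0.0064 0 0 0 0" --pt "0.6 0 0 0 0 0 -0.1207" --pt "0.6 0 0 0 0 0 -0.1207" --pt "0.6 0 0 0 0 0 -0.1207"

```text
clock: 11.43
tool_pos: [0.3799, -0.0604, 0.2372]
orientation: [[-0.098, 0.995, -0.002], [0.995, 0.098, 0.001], [0.001, -0.002, -1.0]]
ft_force: [0.1, 0.0, 0.0]
width: 0.6
finger_force: 0.0
```

Run:
```python
from h import *
go((.4312,-.2458),.0947,.183)
```

```text
clock 11.43 pos [ 0.3799 -0.0604  0.2372] shift(tool) [-0.1896  0.033   0.054 ] turn z 0.0036 tilt [-0.0023 -0.0009  0.    ] joints [-0.19 -0.02  1.84  0.    1.32 -0.29]
```

Call:
carry_out --pt "0.6 -0.038 0.0066 0 0 0 0" --pt "0.6 -0.038 0.0066 0 0 0 0" --pt "0.6 -0.038 0.0066 0.01 0 0 0" --pt "0.6 -0.038 0.0066 0.02 0 0 0" --pt "0.6 -0.0376 0.0066 0.024 0 0 0" --pt "0.6 0 0 0 0 0 0" --pt "0.6 0 0 0 0 0 0" --pt "0.6 0 0 0 0 0 0"

```text
clock: 12.1
tool_pos: [0.4299, -0.2403, 0.1862]
orientation: [[-0.094, 0.996, -0.002], [0.996, 0.094, 0.002], [0.002, -0.002, -1.0]]
ft_force: [-0.8, -0.5, 0.0]
width: 0.6
finger_force: 0.0
```

Run:
```python
from h import *
import pickle
go((.4312,-.2458),.0947,.183)
c=manip.get_calibration("wrist");i=manip.camera("wrist");cv2.imwrite("pics/w5.png",i);pickle.dump(c,open("w5.pkl","wb"))
cv2.imwrite("pics/crop6.png",cv2.resize(i[120:270,215:345],None,fx=4,fy=4,interpolation=cv2.INTER_CUBIC))
```

```text
clock 12.10 pos [ 0.4299 -0.2403  0.1862] shift(tool) [-0.0056  0.0008  0.0032] turn z -0.0003 tilt [-0.002  -0.0021 -0.    ] joints [-0.53  0.19  1.74  0.    1.22 -0.63]
```

View pics/crop6.png

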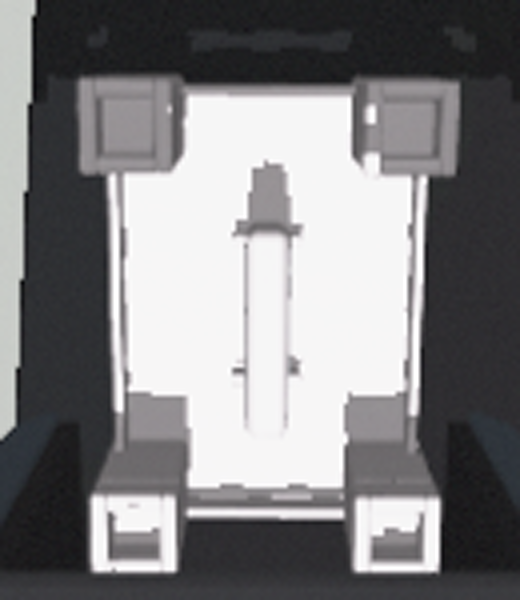

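White's outer corners in the crop are (78,78), (460,79), (441,573) and (91,572).

Run:
```python
from h import *
import pickle
M=np.array([[-50.5,70.5],[50.5,70.5],[50.5,-70.5],[-50.5,-70.5]])/1e3
q=ray(pickle.load(open("w5.pkl","rb")),np.array([(78,78),(460,79),(441,573),(91,572)])/4+[215,120]-.4,.066)
p,t,r=fit(q,M);print(p.round(4),round(t,4),r.round(1).tolist())
go(p,t,.031)
```

```text
[ 0.4314 -0.246 ] 0.0895 [[0.7, -0.7], [-0.4, -0.7], [0.1, 0.8], [-0.4, 0.6]]
clock 12.15 pos [ 0.4302 -0.24    0.187 ] shift(tool) [-0.0062  0.0006  0.156 ] turn z 0.0058 tilt [-0.0004 -0.0009  0.    ] joints [-0.53  0.19  1.74  0.    1.22 -0.63]
```

Call:
carry_out --pt "0.6 -0.0062 0.0006 0.02 0 0 0.0058" --pt "0.6 0 0 0.03 0 0 0" --pt "0.6 0 0 0.03 0 0 0" --pt "0.6 0 0 0.03 0 0 0" --pt "0.6 0 0 0.02 0 0 0" --pt "0.6 0 0 0 0 0 0" --pt "0.6 0 0 0 0 0 0" --pt "0.6 0 0 0 0 0 0"

```text
clock: 12.82
tool_pos: [0.4331, -0.2472, 0.059]
orientation: [[-0.09, 0.996, 0.003], [0.996, 0.09, -0.002], [-0.002, 0.003, -1.0]]
ft_force: [1.3, 0.4, 0.2]
width: 0.601
finger_force: 0.0
```

Run:
```python
from h import *
go((.4314,-.246),.0895,.031)
```

```text
clock 12.82 pos [ 0.4331 -0.2472  0.059 ] shift(tool) [ 0.0014 -0.0017  0.028 ] turn z 0.0006 tilt [ 0.003  0.002 -0.   ] joints [-0.54  0.32  1.92  0.    0.9  -0.63]
```

Call:
carry_out --pt "0.6 0 0 0.013 0 0 0" --pt "0.6 0 0 0.012 0 0 0" --pt "0.6 0 0 0 0 0 0" --pt "0.6 0 0 0 0 0 0" --pt "0.6 0 0 0 0 0 0" --pt "0.6 0 0 0 0 0 0" --pt "0.6 0 0 0 0 0 0"

```text
clock: 13.4
tool_pos: [0.4324, -0.2474, 0.033]
orientation: [[-0.089, 0.996, 0.002], [0.996, 0.089, -0.001], [-0.001, 0.002, -1.0]]
ft_force: [0.2, 0.1, 0.8]
width: 0.6
finger_force: 0.0
```

Run:
```python
from h import *
go((.4314,-.246),.0895,.031)
```

```text
clock 13.40 pos [ 0.4324 -0.2474  0.033 ] shift(tool) [ 0.0015 -0.0008  0.002 ] turn z -0.0005 tilt [0.0016 0.0011 0.    ] joints [-0.54  0.35  1.95  0.    0.84 -0.63]
```

Call:
carry_out --pt "0.3 0.001 0 0.0015 0 0 0" --pt "0 0 0 0 0 0 0" --pt "0 0 0 0 0 0 0" --pt "0 0 0 0 0 0 0" --pt "0 0 0 0 0 0 0" --pt "0 0 0 0 0 0 0" --pt "0 0 0 0 0 0 0" --pt "0 0 0 0 0 0 0" --squeeze 30

```text
clock: 14.07
tool_pos: [0.4315, -0.2461, 0.0305]
orientation: [[-0.089, 0.996, -0.0], [0.996, 0.089, 0.0], [0.0, -0.0, -1.0]]
ft_force: [-0.5, -0.9, -0.1]
width: 0.111
finger_force: 30.0
```

Run:
```python
from h import *
go((.4314,-.246),.0895,.031)
```

```text
clock 14.07 pos [ 0.4315 -0.2461  0.0305] shift(tool) [ 0.0001 -0.0001 -0.0005] turn z -0.0005 tilt [-0.0003 -0.0002  0.    ] joints [-0.54  0.35  1.95 -0.    0.83 -0.63]
```

Call:
carry_out --pt "0 0 0 -0.01 0 0 0" --pt "0 0 0 -0.025 0 0 0" --pt "0 0 0 -0.035 0 0 0" --pt "0 0 0 -0.04 0 0 0" --pt "0 0 0 -0.04 0 0 0" --pt "0 0 0 -0.035 0 0 0" --pt "0 0 0 -0.025 0 0 0" --pt "0 0 0 0 0 0 0"

```text
clock: 14.73
tool_pos: [0.4342, -0.2476, 0.2467]
orientation: [[-0.089, 0.996, 0.01], [0.996, 0.089, -0.006], [-0.007, 0.01, -1.0]]
ft_force: [0.6, -1.1, -2.5]
width: 0.114
finger_force: 30.0
```

Run:
```python
from h import *
go((.38,-.07),.0895,.24);print(tool()[2]["width"],tool()[2]["finger_force"],tool()[2]["ft_force"])
```

```text
clock 14.73 pos [ 0.4342 -0.2476  0.2467] shift(tool) [ 0.1817 -0.0382  0.0051] turn z -0.0005 tilt [0.0097 0.0068 0.    ] joints [-0.54  0.16  1.62  0.    1.35 -0.63]
0.11369354153756325 30.000166296958923 [ 0.56426537 -1.08177576 -2.46056526]
```

Call:
carry_out --pt "0 0.02 -0.004 0 0 0 0" --pt "0 0.033 -0.0068 0 0 0 0" --pt "0 0.035 -0.0073 0 0 0 0" --pt "0 0.035 -0.0073 0 0 0 0" --pt "0 0.035 -0.0073 0 0 0 0" --pt "0 0.022 -0.0048 0 0 0 0" --pt "0 0 0 0 0 0 0" --pt "0 0 0 0 0 0 0"

```text
clock: 15.4
tool_pos: [0.3771, -0.0694, 0.2396]
orientation: [[-0.091, 0.996, -0.002], [0.996, 0.091, -0.0], [0.0, -0.002, -1.0]]
ft_force: [-0.5, -0.6, -3.1]
width: 0.111
finger_force: 30.0
```

Run:
```python
from h import *
go((.4608,.1123),-.2671,.24);print(tool()[2]["width"],tool()[2]["finger_force"],tool()[2]["ft_force"])
```

```text
clock 15.40 pos [ 0.3771 -0.0694  0.2396] shift(tool) [ 0.1733  0.0999 -0.0006] turn z 0.3587 tilt [-0.0017 -0.0001 -0.    ] joints [-0.21 -0.02  1.84 -0.    1.33 -0.3 ]
0.11147720637139337 29.996385276317596 [-0.53426485 -0.60167974 -3.11212596]
```

Call:
carry_out --pt "0 0.02 0.0115 0 0 0 0" --pt "0 0.033 0.019 0 0 0 0" --pt "0 0.035 0.0202 0 0 0 0" --pt "0 0.035 0.0202 0 0 0 0" --pt "0 0.03 0.0173 0 0 0 0" --pt "0 0.0203 0.0117 0 0 0 0" --pt "0 0 0 0 0 0 0.1" --pt "0 0 0 0 0 0 0.12"

```text
clock: 16.07
tool_pos: [0.4633, 0.1116, 0.239]
orientation: [[0.134, 0.991, -0.002], [0.991, -0.134, -0.001], [-0.001, -0.002, -1.0]]
ft_force: [-0.2, 0.5, -3.5]
width: 0.11
finger_force: 30.0
```

Call:
carry_out --pt "0 0 0 0 0 0 0.1" --pt "0 0 0 0 0 0 0.0387" --pt "0 0 0 0.015 0 0 0" --pt "0 0 0 0.02 0 0 0" --pt "0 0 0 0.015 0 0 0" --pt "0 0 0 0 0 0 0" --pt "0 0 0 0 0 0 0" --pt "0 0 0 0 0 0 0"

```text
clock: 16.73
tool_pos: [0.4634, 0.1109, 0.191]
orientation: [[0.267, 0.964, 0.001], [0.964, -0.267, 0.0], [0.0, 0.001, -1.0]]
ft_force: [0.5, -0.5, -3.0]
width: 0.109
finger_force: 30.0
```

Run:
```python
from h import *
i=manip.camera("wrist");manip.camera("wrist");cv2.imwrite("pics/w6.png",i)
go((.4608,.1123),-.2671,.158);print(tool()[2]["width"],tool()[2]["finger_force"],tool()[2]["ft_force"])
```

```text
clock 16.83 pos [0.4634 0.1112 0.1915] shift(tool) [ 0.0003 -0.0029  0.0335] turn z -0.0031 tilt [ 0.0019 -0.0009 -0.    ] joints [ 0.21  0.16  1.76 -0.    1.22  0.48]
0.11171757639581913 29.997645020484924 [ 0.12732767 -0.42996524 -3.03444489]
```

Call:
carry_out --pt "0 0 -0.0022 0.01 0 0 -0.003" --pt "0 0 0 0.013 0 0 0" --pt "0 0 0 0.01 0 0 0" --pt "0 0 0 0 0 0 0" --pt "0 0 0 0 0 0 0" --pt "0 0 0 0 0 0 0" --pt "0 0 0 0 0 0 0" --pt "0 0 0 0 0 0 0"

```text
clock: 17.5
tool_pos: [0.4608, 0.1121, 0.1583]
orientation: [[0.264, 0.965, 0.001], [0.965, -0.264, 0.0], [0.001, 0.001, -1.0]]
ft_force: [-0.2, 0.6, -3.0]
width: 0.109
finger_force: 30.0
```

Run:
```python
from h import *
go((.4608,.1123),-.2671,.1425);print(tool()[2]["width"],tool()[2]["finger_force"],tool()[2]["ft_force"])
```

```text
clock 17.50 pos [0.4608 0.1121 0.1583] shift(tool) [ 0.0002 -0.0001  0.0158] turn z 0.0004 tilt [ 0.0013 -0.0008 -0.    ] joints [0.21 0.18 1.82 0.   1.14 0.48]
0.10874745942486835 29.997839033603668 [-0.20587439  0.62966115 -2.9933523 ]
```

Call:
carry_out --pt "0 0 0 0.003 0 0 0" --pt "0 0 0 0.003 0 0 0" --pt "0 0 0 0.003 0 0 0" --pt "0 0 0 0.003 0 0 0" --pt "0 0 0 0 0 0 0" --pt "0 0 0 0 0 0 0"

```text
clock: 18.0
tool_pos: [0.4601, 0.1119, 0.1453]
orientation: [[0.264, 0.965, -0.001], [0.965, -0.264, -0.0], [-0.0, -0.001, -1.0]]
ft_force: [1.4, -1.0, -2.8]
width: 0.108
finger_force: 30.0
```

Call:
carry_out --pt "0 0 0 0.002 0 0 0" --pt "0 0 0 0.001 0 0 0" --pt "0 0 0 0 0 0 0" --pt "0 0 0 0 0 0 0" --pt "0 0 0 0 0 0 0"

```text
clock: 18.42
tool_pos: [0.4602, 0.1119, 0.1426]
orientation: [[0.264, 0.965, 0.0], [0.965, -0.264, 0.0], [0.0, -0.0, -1.0]]
ft_force: [-1.0, 0.2, -3.1]
width: 0.108
finger_force: 30.0
```

Run:
```python
from h import *
go((.4608,.1123),-.2671,.1425);print(tool()[2]["width"],tool()[2]["finger_force"],tool()[2]["ft_force"])
```

```text
clock 18.42 pos [0.4602 0.1119 0.1426] shift(tool) [0.0005 0.0004 0.0001] turn z 0.0004 tilt [-0.     -0.0001  0.    ] joints [0.21 0.19 1.85 0.   1.1  0.48]
0.10786008876479462 29.9978569149971 [-1.01207477  0.15520919 -3.05373367]
```

Call:
carry_out --pt "0 0 0 0.001 0 0 0" --pt "0 0 0 0 0 0 0" --pt "0 0 0 0 0 0 0" --pt "0 0 0 0 0 0 0"

```text
clock: 18.75
tool_pos: [0.4606, 0.112, 0.1422]
orientation: [[0.264, 0.965, 0.001], [0.965, -0.264, 0.0], [0.001, 0.001, -1.0]]
ft_force: [-1.0, -0.2, 3.4]
width: 0.112
finger_force: 30.0
```

Seated at the expected height with contact. I'll release and rise.

Call:
carry_out --pt "0.25 0 0 0 0 0 0" --pt "0.5 0 0 0 0 0 0" --pt "0.6 0 0 0 0 0 0" --pt "0.6 0 0 0 0 0 0" --pt "0.6 0 0 -0.02 0 0 0" --pt "0.6 0 0 -0.04 0 0 0" --pt "0.6 0 0 -0.04 0 0 0" --pt "0.6 0 0 -0.04 0 0 0"

```text
clock: 19.42
tool_pos: [0.4597, 0.1118, 0.2829]
orientation: [[0.264, 0.965, -0.001], [0.965, -0.264, -0.0], [-0.0, -0.001, -1.0]]
ft_force: [1.2, -0.9, -0.6]
width: 0.594
finger_force: 0.0
```

Call:
carry_out --pt "0.6 0 0 0 0 0 0" --pt "0.6 0 0 0 0 0 0" --pt "0.6 0 0 0 0 0 0" --pt "0.6 0 0 0 0 0 0" --pt "0.6 0 0 0 0 0 0"

```text
clock: 19.83
tool_pos: [0.4594, 0.1117, 0.2799]
orientation: [[0.264, 0.965, -0.003], [0.965, -0.264, -0.001], [-0.002, -0.003, -1.0]]
ft_force: [0.1, -0.7, -0.5]
width: 0.603
finger_force: 0.0
```

Run:
```python
from h import *
i=manip.camera("wrist");s=manip.camera("scene")
o=np.zeros((600,800,3),np.uint8);o[:,:500]=cv2.resize(i[115:265,220:345],(500,600),interpolation=cv2.INTER_CUBIC)
o[:480,500:]=cv2.resize(s[145:289,210:300],(300,480),interpolation=cv2.INTER_CUBIC)
cv2.imwrite("pics/crop7.png",o)
```

```text
(no output)
```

View pics/crop7.png

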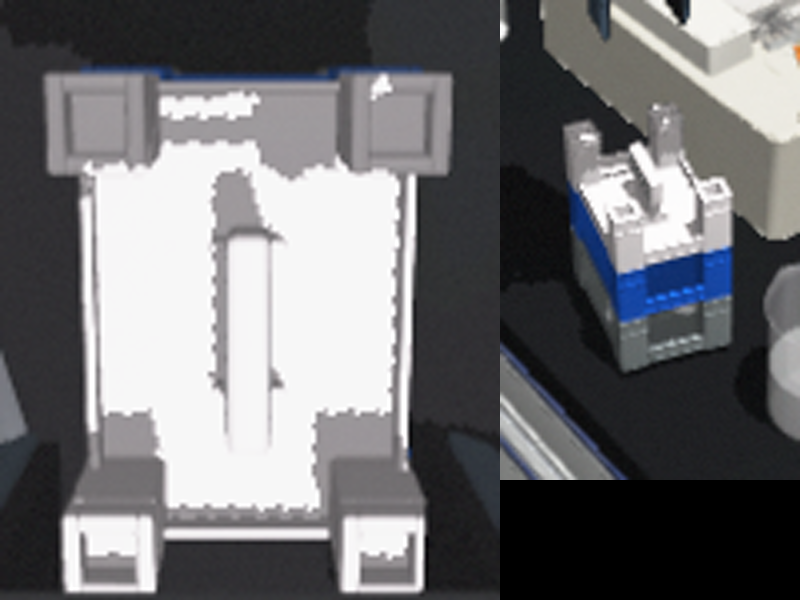

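The picture shows all three trays stacked flush, with the gripper clear above them.

```bash
python3 -c "
from station import manip
print(manip.hand_in())"
```

```text
the job is handed in; nothing more can be done
None
```

The blue tray is seated on the grey one and the white tray on the blue one, both fully down by height and by camera, with the arm clear and the job handed in at about 20 s; no verdict came back.

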